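# Index the sample carousel on by one place

## Task

Bring the porcelain crucible round to the red pointer: press the carousel's red plunger in to unlock the table, turn the table clockwise (seen from above) to the next notch, and leave it locked there with the plunger sprung fully out again. Do it by pressing and pushing with the fingertips, without gripping or lifting anything; the crucible and the weighing bottles stay standing in their wells, and the other things on the bench are left alone.

Things in the scene. Friction and masses are not known exactly. Their poses are not given: they have to be found in the camera images.
- carousel: Sample carousel, 300 mm across, 112 high, fixed. Origin: on its vertical axis at worktop height; x towards its pointer, z up. Light grey turning table (disc 196 mm, top 50 mm up, wells of 11 mm brass pins) over a fixed dark index plate (276 mm, top 36 mm up) with 6 notches 60 degrees apart. The table's ear carries a red-capped plunger and, beside it, an upright blue push plate.
- pointer_tip (a point): Tip of the fixed red pointer, 52 mm up, on the far side of the carousel from the robot, 128 mm from the axis.
- plunger_cap (a point): Centre of the top of the red round plunger cap (30 mm across, 10 high), 76 mm above the worktop when out, 120 mm from the axis. It goes down when pressed and round with the table. x points outward from the carousel's axis, y counter-clockwise, z up. Its tooth below (10 mm, 1.5 mm play either side) sits in a notch and locks the table.
- push_face (a point): Point 95 mm up on the push plate's face towards the plunger. Plate: 36 mm wide (radially), 8 thick, top 112 mm up; the face is 24 mm from the plunger's centre, on its clockwise side. Axes as plunger_cap (the face looks along y). Pushing on the face, away from the plunger, turns the table clockwise; it moves with the table.
- table (a joint): Turn of the table, rad, clockwise from above positive: 0 at the start notch, 1.047 at the next; play in a notch 0.013 either way. Turns with 1 to 2 N at the plunger's radius while the tooth is clear, stays where left.
- plunger (a joint): Press depth, m: 0 out (locked), 0.010 at its stop; spring 3 N at first, 5.5 N at the stop. From 0.0065 the tooth is below the plate and the table is free. Once away from the notch the plunger may be let go: the tooth rides under the plate (reads 0.006, cap 6 mm low) and springs up by itself into the next notch that comes by, which stops the table.
- sample_crucible: White porcelain crucible with lid, 41 mm across, 39 mm high, loose in the well next in turn for the pointer; origin at the centre of its underside, 50 mm above the worktop.
- glass_2: Glass weighing bottle with lid, 37 mm across, 47 mm high, loose in its well; origin at the centre of its underside, 50 mm above the worktop.
- glass_3: Another such weighing bottle; origin at the centre of its underside, 50 mm above the worktop.
- glass_5: Another such weighing bottle; origin at the centre of its underside, 50 mm above the worktop.
- well_1 (a point): Centre of the floor of the well that holds sample_crucible; it turns with the table, 50 mm up.
- well_2 (a point): Centre of the floor of the well that holds glass_2; it turns with the table, 50 mm up.
- well_3 (a point): Centre of the floor of the well that holds glass_3; it turns with the table, 50 mm up.
- well_5 (a point): Centre of the floor of the well that holds glass_5; it turns with the table, 50 mm up.
- brown_bottle: Dark brown bottle with blue cap, 198 mm high, behind the carousel; stands loose on the worktop; origin at the centre of its underside. To be left alone.
- bench_timer: Small white bench timer, 62 mm wide, 60 mm high, to the right; stands loose on the worktop; origin at the centre of its underside. To be left alone.
Mind the look-alikes: they are no part of the job. What is shaped like the glass_3 but purple is not meant.

How it is judged:
By the outcome, as a careful person would: the job done as asked, in the order asked, and still so for the second after the job is handed in, with the robot touching nothing.
It also fails if it takes over 38 s, if anything falls off the work surface, if the arm or the gripper's body presses on something with over 40 N, if the wrist force passes 120 N, or if a joint passes its speed limit or range.

## Robot

A 6-joint arm with a two-finger parallel gripper is mounted at the origin on the work surface; the furniture and walls round the work are solid. World frame = base frame: x ahead of the robot, y to its left, z up, the work surface at z = 0. Lengths are in m, angles in degrees, forces in N, time in s.
With the tool pointing down it reaches from about 0.225 to 0.725 m from the base axis. Payload 3.1 kg.
Tool frame: the origin (TCP) lies at the very end of the fingers, on their centre line; the grasp point (between the pads) lies 19 mm behind it; x points along the fingers, z is the direction in which the jaws open and shut, and the axes are right-handed (so a half turn about x gives the same grasp; the last joint's range is limited). The gripper opens to 85 mm and grips with 20 to 120 N. Pads are 22 mm wide; open, the fingers measure 114 mm over their backs; the gripper's body (76 mm by 85 mm) begins 54 mm behind the grasp point. The pads swing forward as they close: fully open they stand 13 mm farther back than shut.
Start: joints at [69.97, 2.75, 5.684, 92.934, 0, 82.678], TCP at [0.116, 0.512, 0.231] pointing down, gripper open.
Joint ranges: [-166.93, 166.93], [-56.73, 111.36], [-69.38, 81.34], [-121.58, 131.49], [-85.45, 84.26], [-180, 180]. Speed limits (degrees/s): [159.86, 159.86, 180, 180, 180, 180].

## Interface

Orientations are given as a 3x3 rotation matrix whose columns are the frame's x, y, z axes.
In Python, from cell import get_obs, imaging, order gives the robot as it stands.
- The arm moves only by the tool apply_moves, never from a script. Its argument "targets" is a list of rows, each a list of 3 entries, a list of its own where there are three numbers: the shift along the tool's x, y, z in cm, then the turn about the tool's x in units of 5 degrees (1.0 is 5 degrees), then the gripper's target within -1 to 1 (fully open at 1, half-way at 0, shut at -1). A call has 1 to 20 rows; each row shifts and turns the pose as measured when the row begins, along the tool's axes as they then stand; what a row does not reach is not made up. A row lasts 1/12 s, in which the tool goes at most 41.7 mm and 7.16 degrees, less where a joint would pass 70% of its speed; a pose out of reach is approached as far as the arm can. A call with a gripper value outside its range is refused whole. The fingers move at their own pace and stop on an object; the grip force is fixed at half the most. Time passes only in rows, so rows that do not move let the fingers close. It gives the time, the measured TCP pose, the force and the opening at its end, in the units of the state.
- get_obs(): the state, without advancing time (a new reading comes with each control period).
- imaging.snapshot(name): name is "scene" or "top" or "wrist"; returns the picture (384x512x3 uint8, red, green, blue); there is no depth.
- imaging.camera_info(name): a dict with "mtx" (3x3 intrinsics, pixels), "rvec" (rotation vector, rad) and "tvec" (3), from world to camera coordinates, as OpenCV has them. Camera axes: x right, y down, z forward; pixel columns grow to the right and rows downward; lengths in m; the calibration is good to about 2 mm. A picture is of the moment at which its call begins: read the wrist's pose just before it. camera_info takes no time and is no camera call; for the wrist camera it gives the pose at the moment of the call.
- order.close_job(): hands the job in, once; it reports no verdict.
The state is a dict: "time": time; "qpos": joint angles; "qd": joint speeds; "tau": joint torques, N m; "position": TCP position; "eef_rot": TCP orientation; "ft_force": force on the tool from outside, world axes, zero at the start; "torque": the same for the moment, N m; "opening": finger opening in m.
Only numpy, scipy, OpenCV 4.12 (cv2) and the standard library are available. Lean on these libraries where they do the work, as an engineer would, in place of code of your own. Each camera call takes 0.05 s, during which the arm holds its last target.

## Working session

There is one attempt and no reset: what is moved stays moved. The work goes in short steps, Python scripts to look and compute and a tool call to move; the robot and the scene stay as the last step left them, time stands still between calls to the robot, and variables do not carry over. Pictures are saved under pics/ and viewed, and the job is handed in when it is done.

Besides the shell and the picture viewer there is one more tool, called after ">>>" by a JSON object that holds its "op" and its "data", one argument or row to a line. apply_moves: Moves the arm, as the interface text tells. Its arguments: {"type":"object","properties":{"targets":{"type":"array"}},"required":["targets"]}

```bash
mkdir -p pics; ls; python3 - <<'E'
from cell import get_obs, imaging, order
import cv2
o=get_obs()
for k in o: print(k,o[k])
for n in ["scene","top"]:
    im=imaging.snapshot(n); cv2.imwrite(f"pics/{n}0.png",im[:,:,::-1]); 
    print(n,imaging.camera_info(n))
E
```

```text
pics
time 0.0
qpos [ 6.99710588e+01  2.79073500e+00  5.59142066e+00  9.29347676e+01
 -1.16737681e-04  8.26784115e+01]
qd [ 0.06096109 -0.01028257  0.0311984   0.04393534 -0.06703691  0.04084971]
tau [ 1.42180802e-04 -3.38781452e+01  3.20014930e+01  2.02909409e-02
 -9.70869201e-05  1.01258709e-05]
position [0.11527625 0.51155141 0.23013509]
eef_rot [[-7.99581543e-04 -9.75506205e-01  2.19970462e-01]
 [-2.19933323e-03  2.19971716e-01  9.75503771e-01]
 [-9.99997262e-01  2.96206464e-04 -2.32134853e-03]]
ft_force [ 0.44047133 -0.97179197 -0.18689339]
torque [-0.05963196 -0.01797795  0.03179906]
opening 0.08544472654148293
scene {'mtx': array([[485.79741487,   0.        , 255.49027996],
       [  0.        , 485.79741487, 193.67048093],
       [  0.        ,   0.        ,   1.        ]]), 'rvec': array([ 2.18885789, -0.72263597,  0.30675868]), 'tvec': array([-0.42468401,  0.33997569,  0.90957038])}
top {'mtx': array([[443.26401643,   0.        , 251.5255715 ],
       [  0.        , 443.26401643, 192.52701357],
       [  0.        ,   0.        ,   1.        ]]), 'rvec': array([ 2.15408397, -2.12823137,  0.15913212]), 'tvec': array([0.07702253, 0.6037531 , 0.95288078])}
```

View pics/scene0.png

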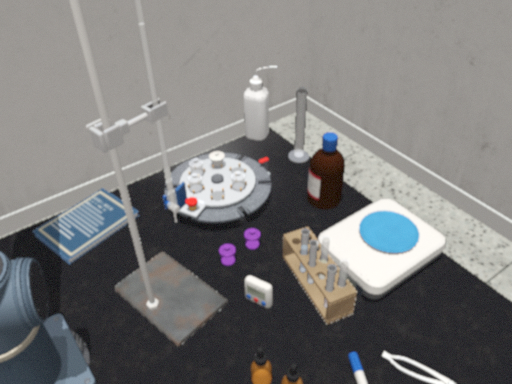

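View pics/top0.png

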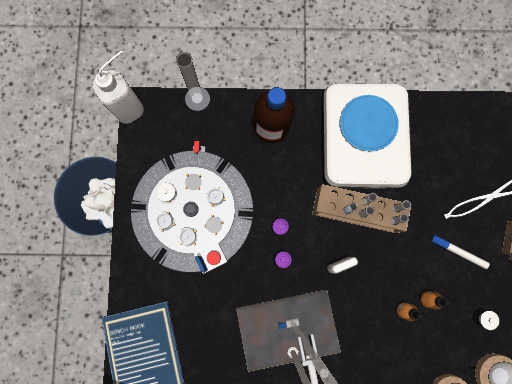

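The top view shows the plunger cap at (214,258), the blue plate at (200,264), the pointer at (197,147) and the white crucible at (166,191). There is also a retort stand near (290,330) that I need to locate. Next I'll measure these.

```bash
cat > h.py <<'E'
import numpy as np, cv2
from cell import get_obs, imaging, order
def cam(n):
    c=imaging.camera_info(n); R=cv2.Rodrigues(c['rvec'])[0]; return c['mtx'],R,np.array(c['tvec']).ravel(),np.array(c['rvec'])
def ray(n,px):
    K,R,t,_=cam(n); d=R.T@np.linalg.inv(K)@np.array([px[0],px[1],1.]); return -R.T@t,d
def onz(n,px,z):
    o,d=ray(n,px); return o+d*(z-o[2])/d[2]
def proj(n,P):
    K,R,t,r=cam(n); return cv2.projectPoints(np.array(P,float).reshape(-1,1,3),r,t,K,None)[0].reshape(-1,2)
def tri(a,pa,b,pb):
    o1,d1=ray(a,pa);o2,d2=ray(b,pb)
    s=np.linalg.lstsq(np.c_[d1,-d2],o2-o1,rcond=None)[0]
    p,q=o1+s[0]*d1,o2+s[1]*d2; return (p+q)/2,np.linalg.norm(p-q)
def blobs(im,kind,amin=15):
    h=cv2.cvtColor(im,cv2.COLOR_RGB2HSV); H,S,V=cv2.split(h)
    m={'red':((H<8)|(H>172))&(S>150)&(V>90),'blue':(H>100)&(H<125)&(S>120)&(V>40)}[kind].astype(np.uint8)
    n,l,s,c=cv2.connectedComponentsWithStats(m)
    return [(c[i].round(1),s[i]) for i in range(1,n) if s[i][4]>=amin],l
E
python3 - <<'E'
from h import *
for n in ["scene","top"]:
    im=cv2.imread(f"pics/{n}0.png")[:,:,::-1].copy()
    for k in ['red','blue']:
        print(n,k,[(b[0].tolist(),b[1].tolist()) for b in blobs(im,k)[0]])
    print(proj(n,[[0,0,0],[.1,.5,0],[.5,0,0],get_obs()['position']]))
im=cv2.imread("pics/top0.png"); 
cv2.imwrite("pics/topc.png",cv2.resize(im[130:290,115:275],None,fx=3.7,fy=3.7,interpolation=cv2.INTER_CUBIC))
im=cv2.imread("pics/scene0.png"); 
cv2.imwrite("pics/scenec.png",cv2.resize(im[130:250,130:290],None,fx=4.5,fy=4.5,interpolation=cv2.INTER_CUBIC))
E
```

```text
scene red [([263.5, 159.5], [259, 157, 10, 6, 44]), ([190.7, 201.7], [185, 198, 12, 9, 75])]
scene blue [([329.3, 142.0], [323, 133, 14, 19, 236]), ([180.4, 194.3], [176, 184, 9, 22, 136]), ([164.7, 201.0], [162, 196, 6, 13, 36]), ([113.6, 215.5], [105, 208, 19, 17, 89]), ([66.3, 237.9], [46, 227, 41, 23, 175]), ([354.6, 360.9], [348, 351, 16, 22, 214])]
[[ 28.66847552 375.24995523]
 [  9.64870333 208.75319489]
 [246.56777414 254.6815547 ]
 [-19.64091951 130.27664855]]
top red [([195.9, 146.1], [193, 141, 7, 12, 58]), ([213.2, 257.5], [207, 251, 13, 14, 139])]
top blue [([276.1, 98.0], [267, 87, 20, 23, 351]), ([368.9, 122.6], [341, 95, 57, 56, 2523]), ([439.8, 241.3], [431, 235, 19, 14, 143]), ([200.8, 263.5], [195, 256, 12, 16, 100]), ([159.9, 305.5], [154, 304, 12, 4, 21]), ([133.8, 311.6], [126, 309, 15, 5, 26]), ([152.4, 328.3], [128, 313, 40, 35, 334]), ([111.4, 317.6], [106, 316, 12, 4, 16]), ([118.8, 325.1], [110, 322, 18, 8, 54]), ([281.9, 325.0], [279, 322, 7, 7, 34]), ([169.4, 357.9], [167, 354, 5, 8, 17]), ([160.3, 374.3], [141, 363, 35, 21, 245])]
[[287.35514982 473.38274137]
 [ 58.81231128 420.56818551]
 [287.36484597 239.73433147]
 [ -6.54395922 459.74945785]]
```

```bash
python3 - <<'E'
from h import *
print(onz("top",(214,258),.076),onz("top",(197,147),.052),onz("top",(166,191),.089))
E
```

```text
[0.45571674 0.16263078 0.076     ] [0.70517201 0.20964012 0.052     ] [0.59733789 0.2686382  0.089     ]
```

View pics/topc.png

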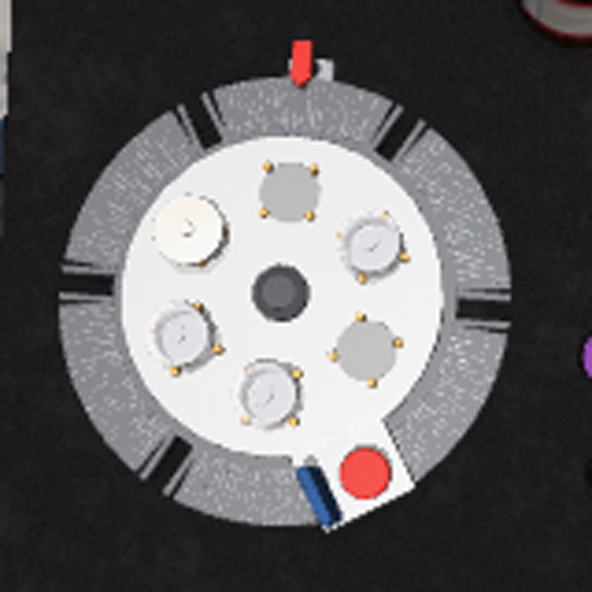

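View pics/scenec.png

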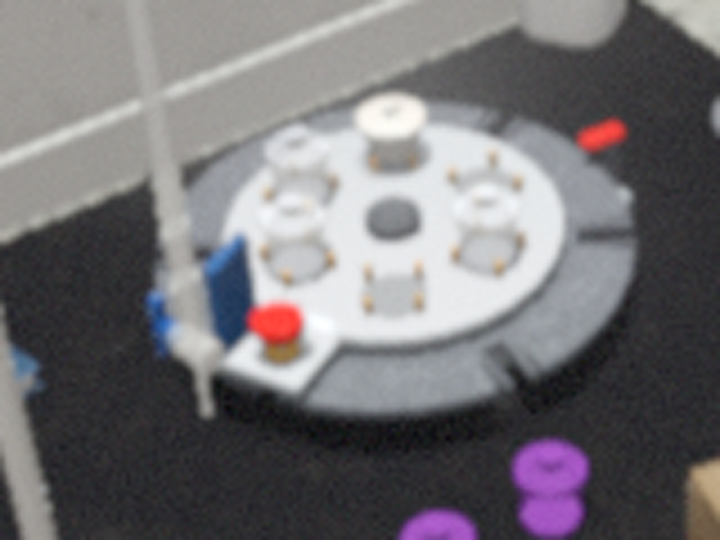

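```bash
python3 - <<'E'
from h import *
print('stand blue',tri("scene",(164.7,201),"top",(281.9,325)))
cap=tri("scene",(190.7,199.8),"top",(213.2,257.5)); print('cap',cap, onz("top",(213.2,257.5),.074))
print('stand base corners', [onz("top",p,0.01).round(3).tolist() for p in [(237,306),(327,291),(340,353),(250,370)]])
print('stand pole base scene',onz("scene",(152,303),.01))
im=cv2.imread("pics/top0.png")
# dark index plate edge: gray vs black
g=cv2.cvtColor(im,cv2.COLOR_BGR2GRAY); m=((g>75)).astype(np.uint8); 
for z,thr in [(.05,190),(.036,75)]:
    m=(g>thr).astype(np.uint8)
    sub=np.zeros_like(m); sub[140:285,125:262]=m[140:285,125:262]
    c=max(cv2.findContours(sub,cv2.RETR_EXTERNAL,cv2.CHAIN_APPROX_NONE)[0],key=cv2.contourArea)
    P=np.array([onz("top",p[0],z)[:2] for p in c])
    # robust circle fit
    w=np.ones(len(P),bool)
    for i in range(15):
        A=np.c_[2*P,np.ones(len(P))][w]; s=np.linalg.lstsq(A,(P[w]**2).sum(1),rcond=None)[0]
        r=np.sqrt(s[2]+s[0]**2+s[1]**2); e=np.abs(np.hypot(*(P-s[:2]).T)-r); w=e<max(.002,np.median(e)*2)
    print(z,s[:2],r,w.sum(),len(P))
tip=onz("top",(115+301/3.7,130+87/3.7),.052); print('tip',tip)
cv2.imwrite("pics/standt.png",cv2.resize(im[250:384,220:380],None,fx=4.4,fy=4.4,interpolation=cv2.INTER_CUBIC))
s=cv2.imread("pics/scene0.png")
cv2.imwrite("pics/stands.png",cv2.resize(s[0:330,50:250],None,fx=1.8,fy=1.8,interpolation=cv2.INTER_CUBIC))
E
```

```text
stand blue (array([0.33973834, 0.02827794, 0.23392679]), np.float64(0.0027155428885375188))
cap (array([0.45636254, 0.16443846, 0.07741578]), np.float64(0.0008600402945776178)) [0.45676252 0.1645429  0.074     ]
stand base corners [[0.35, 0.114, 0.01], [0.385, -0.089, 0.01], [0.252, -0.116, 0.01], [0.213, 0.083, 0.01]]
stand pole base scene [0.25892924 0.001634   0.01      ]
0.05 [0.56328756 0.2196406 ] 0.09588527581567549 223 286
0.036 [0.56308135 0.21952303] 0.13719976033114203 318 559
tip [0.68996035 0.21064489 0.052     ]
```

View pics/standt.png

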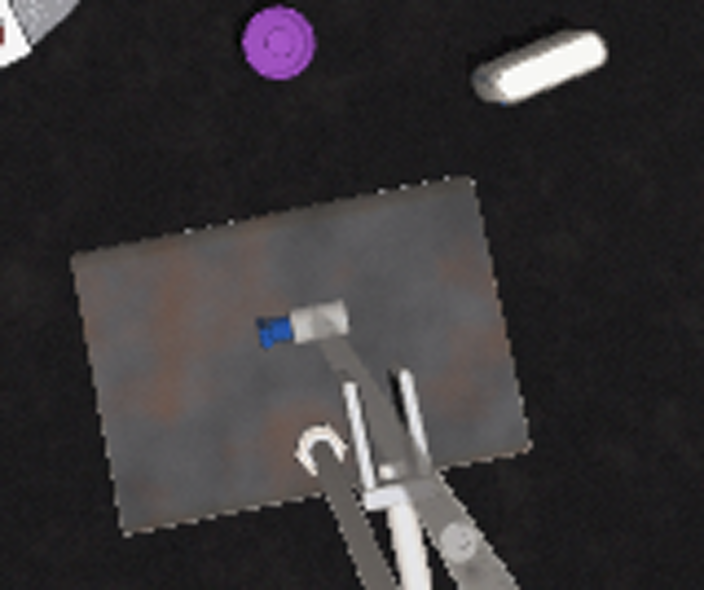

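View pics/stands.png

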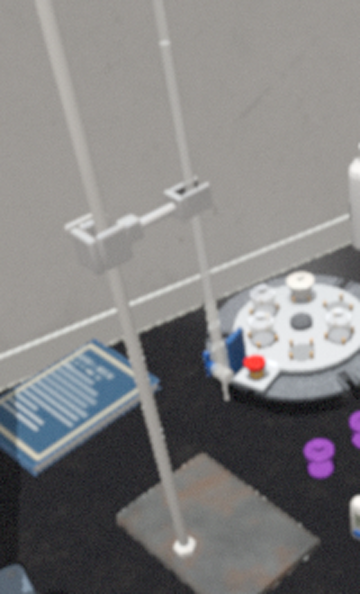

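Look-alikes, using top-view pixels:
- **Red:** the round cap at (213,258) on the ear is the plunger. The bar at (196,146) is the fixed pointer.
- **Blue:** the plate at (201,263) is the push plate. The burette cock at (282,325), the bottle cap and the pan are not.
- **White opaque lid:** (166,191) is the crucible. The three translucent lids are glass bottles, and the purple pair stands off the table.

The numbers agree with the description: axis (0.563, 0.2195), radii 0.137 and 0.096, cap at 0.120 from the axis, and pointer tip at 0.127. First I'll shut the gripper and turn the tool so that its y lies along the tangent.

>>> {"op": "apply_moves", "data": {
  "targets": [
    [[0,0,0],1.4,-1],
    [[0,0,0],1.4,-1],
    [[0,0,0],1.4,-1],
    [[0,0,0],1.4,-1],
    [[0,0,0],1.4,-1],
    [[0,0,0],1.4,-1],
    [[0,0,0],1.4,-1]
  ]
}}

```text
time: 0.68
position: [0.1144, 0.5091, 0.225]
eef_rot: [[-0.004, -0.454, 0.891], [-0.012, 0.891, 0.454], [-1.0, -0.008, -0.009]]
ft_force: [0.8, -0.0, 0.2]
opening: 0.0006
```

```bash
cat >> h.py <<'E'
C=np.array([.5632,.2196]); CAP0=np.degrees(np.arctan2(.1645-C[1],.4566-C[0]))
def st():
    o=get_obs(); R=np.array(o['eef_rot']); p=np.array(o['position'])
    az=lambda v:round(float(np.degrees(np.arctan2(v[1],v[0]))),1)
    d=p[:2]-C
    print('t',round(o['time'],2),'p',p.round(4),'y az',az(R[:,1]),'z az',az(R[:,2]),'x',R[:,0].round(3),'F',np.round(o['ft_force'],1),'open',round(o['opening'],4),'q',np.round(o['qpos'],0),'polar r',round(float(np.hypot(*d)),4),'ang',az(d))
    return o,R,p
def goto(theta,off,r,z):
    "tool-axis shift (cm) to: plunger turned by theta deg cw, off m clockwise of it, radius r, height z"
    o,R,p=st(); a=np.radians(CAP0-theta); u=np.array([np.cos(a),np.sin(a)]); t=np.array([u[1],-u[0]])
    T=np.r_[C+r*u+off*t,z]; taz=np.degrees(np.arctan2(t[1],t[0])); yaz=np.degrees(np.arctan2(R[1,1],R[0,1]))
    print('target',T.round(4),'shift cm',(R.T@(T-p)*100).round(2),'turn units',round(((yaz-taz+180)%360-180)/5,2))
E
python3 - <<'E'
from h import *
print(CAP0); goto(0,.010,.120,.12)
K,R,t,_=cam("wrist"); print(-R.T@t)
E
```

```text
-152.66621073459575
t 0.68 p [0.1144 0.5091 0.225 ] y az 117.0 z az 27.0 x [-0.004 -0.012 -1.   ] F [ 0.8 -0.   0.2] open 0.0006 q [ 70.   3.   5.  93.  -0. 133.] polar r 0.5341 ang 147.2
target [0.452  0.1734 0.12  ] shift cm [ 10.74 -45.15  14.92] turn units -0.06
[0.07801932 0.58277417 0.36634803]
```

>>> {"op": "apply_moves", "data": {
  "targets": [
    [[0,-3.7,1.2],0,-1],
    [[0,-3.7,1.2],0,-1],
    [[0,-3.7,1.2],0,-1],
    [[0,-3.7,1.2],0,-1],
    [[0,-3.7,1.2],0,-1],
    [[0,-3.7,1.2],0,-1],
    [[0,-3.7,1.2],0,-1],
    [[0,-3.7,1.2],0,-1],
    [[0,-3.7,1.2],0,-1],
    [[0,-3.7,1.2],0,-1],
    [[0,-3.7,1.2],0,-1],
    [[0,0,0],0,-1]
  ]
}}

```text
time: 1.68
position: [0.4248, 0.1924, 0.2174]
eef_rot: [[-0.012, -0.459, 0.889], [-0.019, 0.889, 0.458], [-1.0, -0.012, -0.019]]
ft_force: [-0.0, 0.6, -0.3]
opening: -0.0
```

```bash
python3 - <<'E'
from h import *
goto(0,.010,.120,.12)
E
```

```text
t 1.68 p [0.4248 0.1924 0.2174] y az 117.3 z az 27.3 x [-0.012 -0.019 -1.   ] F [-0.   0.6 -0.3] open -0.0 q [17. -5. -4. 92. -1. 79.] polar r 0.1411 ang -168.9
target [0.452  0.1734 0.12  ] shift cm [ 9.74 -2.82  1.74] turn units -0.01
```

>>> {"op": "apply_moves", "data": {
  "targets": [
    [[0,-2.8,1.7],0,-1],
    [[2.4,0,0],0,-1],
    [[2.4,0,0],0,-1],
    [[2.2,0,0],0,-1],
    [[1.5,0,0],0,-1],
    [[0,0,0],0,-1]
  ]
}}

```text
time: 2.18
position: [0.4538, 0.1698, 0.1269]
eef_rot: [[-0.015, -0.45, 0.893], [-0.019, 0.893, 0.45], [-1.0, -0.01, -0.022]]
ft_force: [-0.2, 0.2, -0.0]
opening: -0.0003
```

```bash
python3 - <<'E'
from h import *
for n in ["wrist","top","scene"]:
    im=imaging.snapshot(n); cv2.imwrite(f"pics/{n}1.png",im[:,:,::-1])
    print(n,[(b[0].tolist(),b[1].tolist()) for b in blobs(im,'red')[0]])
goto(0,.010,.120,.085)
print(onz("wrist",(256,192),.076), proj("wrist",[[.4566,.1645,.076]]))
E
```

```text
wrist [([256.5, 217.3], [239, 206, 36, 25, 778]), ([507.4, 275.0], [502, 268, 10, 16, 115])]
top [([196.1, 146.0], [194, 141, 6, 12, 58])]
scene [([263.5, 159.5], [259, 157, 10, 6, 42]), ([316.2, 175.1], [312, 172, 9, 6, 15]), ([191.1, 201.5], [186, 198, 11, 9, 72])]
t 2.33 p [0.4564 0.1706 0.1315] y az 116.8 z az 26.8 x [-0.008 -0.017 -1.   ] F [ 0.4 -0.2  0.9] open -0.0001 q [ 13.  -2. -10.  82.  -1.  76.] polar r 0.1175 ang -155.4
target [0.452  0.1734 0.085 ] shift cm [ 4.64  0.5  -0.19] turn units -0.11
[0.4497863  0.18421005 0.076     ] [[252.48899632 216.13523885]]
```

View pics/wrist1.png

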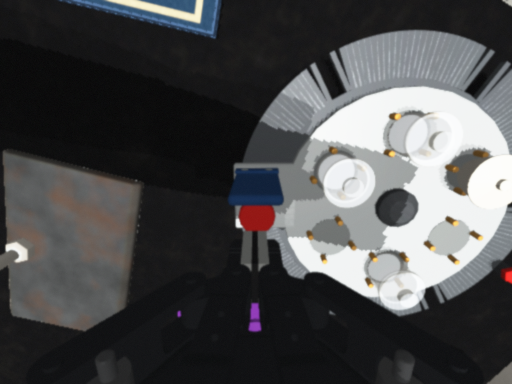

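The wrist view shows the cap at (257,217), the blue plate at (256,187) and the shut fingers right beside the cap. The cap was predicted at (252,216), so the difference is under 4 mm. Going down.

>>> {"op": "apply_moves", "data": {
  "targets": [
    [[1.5,0.3,-0.2],0,-1],
    [[1.5,0.3,0],0,-1],
    [[1.2,0,0],0,-1],
    [[0,0,0],0,-1],
    [[0,0,0],0,-1]
  ]
}}

```text
time: 2.75
position: [0.4573, 0.1771, 0.0973]
eef_rot: [[0.008, -0.452, 0.892], [-0.013, 0.892, 0.452], [-1.0, -0.015, 0.001]]
ft_force: [1.4, -0.3, 1.4]
opening: -0.0001
```

```bash
python3 - <<'E'
from h import *
goto(0,.010,.120,.068)
im=imaging.snapshot("wrist"); cv2.imwrite("pics/wrist2.png",im[:,:,::-1])
im=imaging.snapshot("scene"); cv2.imwrite("pics/scene2.png",cv2.resize(im[130:250,130:290,::-1],None,fx=4.5,fy=4.5))
goto(0,.010,.120,.068)
E
```

```text
t 2.75 p [0.4573 0.1771 0.0973] y az 116.9 z az 26.9 x [ 0.008 -0.013 -1.   ] F [ 1.4 -0.3  1.4] open -0.0001 q [ 14.  -2. -14.  77.  -1.  77.] polar r 0.1141 ang -158.1
target [0.452  0.1734 0.068 ] shift cm [ 2.93 -0.04 -0.64] turn units -0.09
t 2.85 p [0.4574 0.177  0.0974] y az 116.9 z az 26.9 x [ 0.008 -0.013 -1.   ] F [ 0.2 -0.6  0. ] open -0.0004 q [ 14.  -2. -14.  77.  -1.  77.] polar r 0.1141 ang -158.1
target [0.452  0.1734 0.068 ] shift cm [ 2.94 -0.03 -0.64] turn units -0.09
```

View pics/scene2.png

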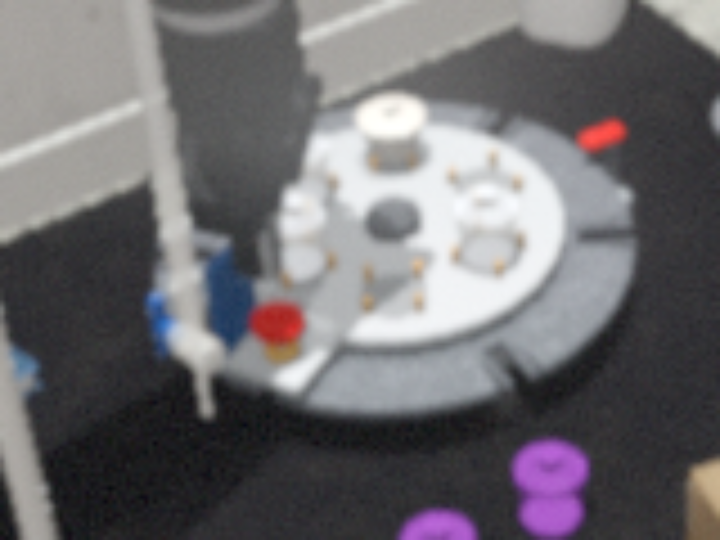

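View pics/wrist2.png

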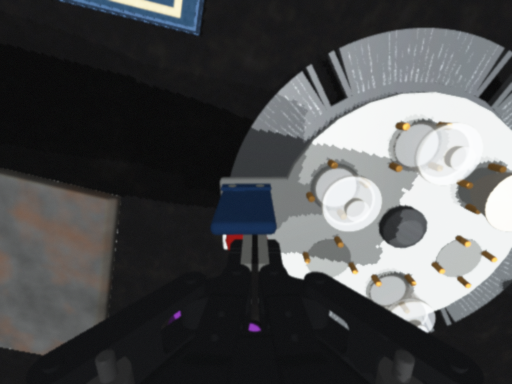

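The fingertips are over the cap edge but about 6 mm too far inward radially. I'll correct that, then continue down in small steps.

>>> {"op": "apply_moves", "data": {
  "targets": [
    [[0,0,-0.8],0,-1],
    [[0.6,0,0],0,-1],
    [[0.6,0,0],0,-1],
    [[0,0,0],0,-1]
  ]
}}

```text
time: 3.18
position: [0.4518, 0.1731, 0.0877]
eef_rot: [[0.013, -0.451, 0.892], [-0.012, 0.892, 0.452], [-1.0, -0.017, 0.006]]
ft_force: [-0.9, -0.2, -0.2]
opening: -0.0001
```

```bash
python3 - <<'E'
from h import *
goto(0,.010,.120,.068)
E
```

```text
t 3.18 p [0.4518 0.1731 0.0877] y az 116.8 z az 26.8 x [ 0.013 -0.012 -1.   ] F [-0.9 -0.2 -0.2] open -0.0001 q [ 14.  -3. -16.  76.  -1.  77.] polar r 0.1207 ang -157.3
target [0.452  0.1734 0.068 ] shift cm [1.97 0.05 0.02] turn units -0.1
```

>>> {"op": "apply_moves", "data": {
  "targets": [
    [[0.7,0,0],0,-1],
    [[0.7,0,0],0,-1],
    [[0.5,0,0],0,-1],
    [[0,0,0],0,-1]
  ]
}}

```text
time: 3.52
position: [0.453, 0.173, 0.068]
eef_rot: [[0.016, -0.451, 0.892], [-0.011, 0.892, 0.451], [-1.0, -0.017, 0.009]]
ft_force: [-1.3, 0.7, 4.2]
opening: 0.0002
```

```bash
python3 - <<'E'
from h import *
goto(0,.010,.120,.068)
E
```

```text
t 3.52 p [0.453 0.173 0.068] y az 116.8 z az 26.8 x [ 0.016 -0.011 -1.   ] F [-1.3  0.7  4.2] open 0.0002 q [ 14.  -2. -18.  74.  -1.  77.] polar r 0.1197 ang -157.1
target [0.452  0.1734 0.068 ] shift cm [-0.    0.08 -0.07] turn units -0.1
```

The cap is down about 8 mm with a 4 N reaction. I'll press a little further and start the push.

>>> {"op": "apply_moves", "data": {
  "targets": [
    [[0.15,0.1,0],0,-1],
    [[0.1,0.4,0],0,-1],
    [[0.0,0.5,0],0.3,-1],
    [[0.0,0.5,0.0],0.4,-1],
    [[0.0,0,0],0,-1]
  ]
}}

```text
time: 3.93
position: [0.4485, 0.1862, 0.0678]
eef_rot: [[0.021, -0.392, 0.92], [-0.014, 0.92, 0.392], [-1.0, -0.021, 0.014]]
ft_force: [-2.3, 0.8, 5.0]
opening: -0.0002
```

```bash
python3 - <<'E'
from h import *
goto(5,.012,.120,.067)
E
```

```text
t 3.93 p [0.4485 0.1862 0.0678] y az 113.1 z az 23.1 x [ 0.021 -0.014 -1.   ] F [-2.3  0.8  5. ] open -0.0002 q [ 15.  -2. -18.  73.  -1.  82.] polar r 0.1195 ang -163.7
target [0.4476 0.1851 0.067 ] shift cm [ 0.08 -0.06 -0.12] turn units 0.14
```

```bash
python3 - <<'E'
from h import *
im=imaging.snapshot("wrist"); cv2.imwrite("pics/wrist3.png",im[:,:,::-1])
im=imaging.snapshot("scene"); cv2.imwrite("pics/scene3.png",cv2.resize(im[130:250,130:290,::-1],None,fx=4.5,fy=4.5))
goto(5,.012,.120,.067)
E
```

```text
t 4.03 p [0.4485 0.1858 0.0678] y az 113.1 z az 23.2 x [ 0.021 -0.014 -1.   ] F [-0.7 -0.3  5.4] open -0.0002 q [ 15.  -2. -18.  73.  -1.  82.] polar r 0.1196 ang -163.6
target [0.4476 0.1851 0.067 ] shift cm [ 0.08 -0.03 -0.11] turn units 0.16
```

View pics/scene3.png

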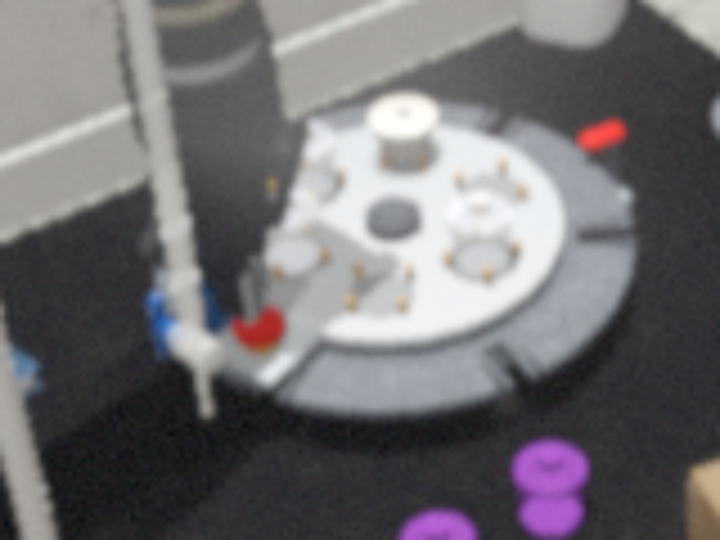

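View pics/wrist3.png

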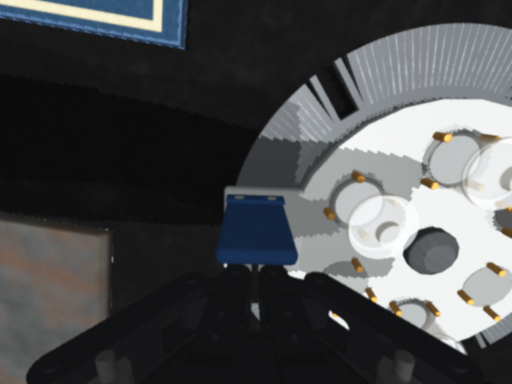

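The table has turned about 5°: the crucible and cap both moved round, and the finger is against the plate. I'll keep pushing with the plunger held down until well clear of the notch.

>>> {"op": "apply_moves", "data": {
  "targets": [
    [[0.05,0.5,0],0.5,-1],
    [[0.0,0.6,0],0.6,-1],
    [[0.0,0.6,0],0.6,-1],
    [[0.0,0.6,0],0.6,-1],
    [[0,0,0],0,-1]
  ]
}}

```text
time: 4.45
position: [0.4444, 0.207, 0.0692]
eef_rot: [[0.028, -0.195, 0.98], [-0.016, 0.981, 0.195], [-0.999, -0.021, 0.024]]
ft_force: [-2.5, 0.3, 4.6]
opening: -0.0001
```

```bash
python3 - <<'E'
from h import *
goto(16,.012,.120,.067)
E
```

```text
t 4.45 p [0.4444 0.207  0.0692] y az 101.2 z az 11.3 x [ 0.028 -0.016 -0.999] F [-2.5  0.3  4.6] open -0.0001 q [ 18.  -2. -18.  73.  -1.  97.] polar r 0.1195 ang -174.0
target [0.4432 0.2078 0.067 ] shift cm [ 0.22  0.1  -0.11] turn units -0.02
```

The table is about 15° round, well out of the notch. Now I'll let the plunger go by raising to about 84 mm, then push on the plate only.

>>> {"op": "apply_moves", "data": {
  "targets": [
    [[-0.8,0,0],0,-1],
    [[-0.8,0,0],0,-1],
    [[0,0.3,-0.1],0,-1],
    [[0,0.6,0],0.6,-1],
    [[0,0.6,0],0.6,-1],
    [[0.0,0.6,0],0.6,-1],
    [[0,0,0],0,-1]
  ]
}}

```text
time: 5.03
position: [0.4404, 0.2231, 0.0844]
eef_rot: [[0.028, -0.035, 0.999], [-0.026, 0.999, 0.036], [-0.999, -0.027, 0.027]]
ft_force: [0.4, -0.2, 0.1]
opening: -0.0003
```

```bash
python3 - <<'E'
from h import *
im=imaging.snapshot("wrist"); cv2.imwrite("pics/wrist4.png",im[:,:,::-1])
im=imaging.snapshot("top"); cv2.imwrite("pics/top4.png",cv2.resize(im[130:290,115:275,::-1],None,fx=3.7,fy=3.7))
goto(25,.013,.120,.084)
E
```

```text
t 5.13 p [0.4401 0.2228 0.0841] y az 92.1 z az 2.1 x [ 0.028 -0.026 -0.999] F [ 0.1  0.3 -0.1] open 0.0002 q [ 20.  -2. -16.  75.  -2. 108.] polar r 0.1231 ang 178.5
target [0.4428 0.2277 0.084 ] shift cm [0.01 0.48 0.28] turn units -0.05
```

View pics/top4.png

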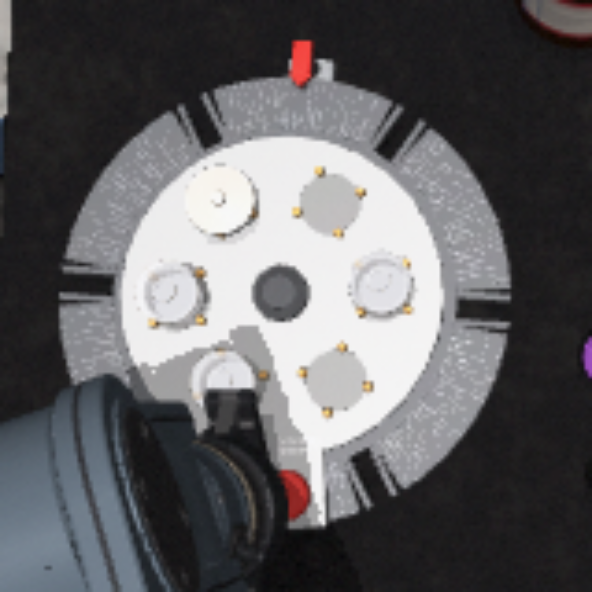

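View pics/wrist4.png

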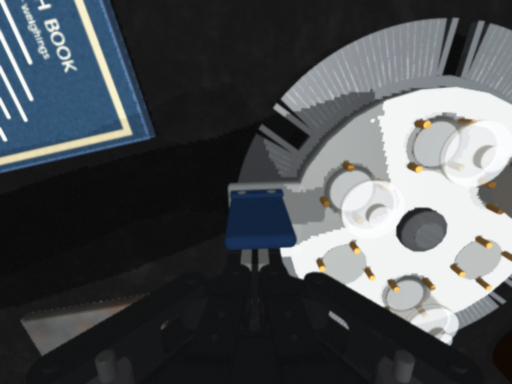

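The table is about 23° round and all vessels are standing in their wells. Continuing the plate push.

>>> {"op": "apply_moves", "data": {
  "targets": [
    [[0,0.5,0.2],0.3,-1],
    [[0,0.6,0.05],0.6,-1],
    [[0,0.6,0.05],0.6,-1],
    [[0,0.6,0.05],0.6,-1],
    [[0,0.6,0.05],0.6,-1],
    [[0,0.6,0.05],0.6,-1],
    [[0,0.6,0.05],0.6,-1],
    [[0,0,0],0,-1]
  ]
}}

```text
time: 5.8
position: [0.4457, 0.2548, 0.0815]
eef_rot: [[0.018, 0.307, 0.952], [-0.043, 0.951, -0.306], [-0.999, -0.036, 0.03]]
ft_force: [-0.3, 0.1, 0.2]
opening: 0.0005
```

```bash
python3 - <<'E'
from h import *
goto(43,.013,.120,.084)
E
```

```text
t 5.8 p [0.4457 0.2548 0.0815] y az 72.1 z az -17.8 x [ 0.018 -0.043 -0.999] F [-0.3  0.1  0.2] open 0.0005 q [ 24.   3. -12.  76.  -3. 132.] polar r 0.1227 ang 163.3
target [0.4512 0.2645 0.084 ] shift cm [-0.28  1.08  0.24] turn units -0.45
```

>>> {"op": "apply_moves", "data": {
  "targets": [
    [[-0.2,0.6,0],0,-1],
    [[0,0.6,0.0],0.2,-1],
    [[0,0.6,0.0],0.4,-1],
    [[0,0.6,0.0],0.5,-1],
    [[0,0.5,0.0],0.5,-1],
    [[0,0,0],0,-1]
  ]
}}

```text
time: 6.3
position: [0.4557, 0.2792, 0.0818]
eef_rot: [[0.016, 0.44, 0.898], [-0.052, 0.897, -0.438], [-0.998, -0.04, 0.038]]
ft_force: [0.0, 1.0, -0.6]
opening: 0.0001
```

```bash
python3 - <<'E'
from h import *
im=imaging.snapshot("top"); cv2.imwrite("pics/top5.png",cv2.resize(im[130:290,115:275,::-1],None,fx=3.7,fy=3.7))
goto(52,.013,.120,.084)
E
```

```text
t 6.35 p [0.4556 0.2791 0.0818] y az 64.0 z az -25.9 x [ 0.016 -0.052 -0.999] F [ 0.9 -0.1 -0.1] open 0.0 q [ 26.   6.  -8.  76.  -3. 142.] polar r 0.123 ang 151.0
target [0.4596 0.2815 0.084 ] shift cm [-0.22  0.38  0.26] turn units -0.27
```

View pics/top5.png

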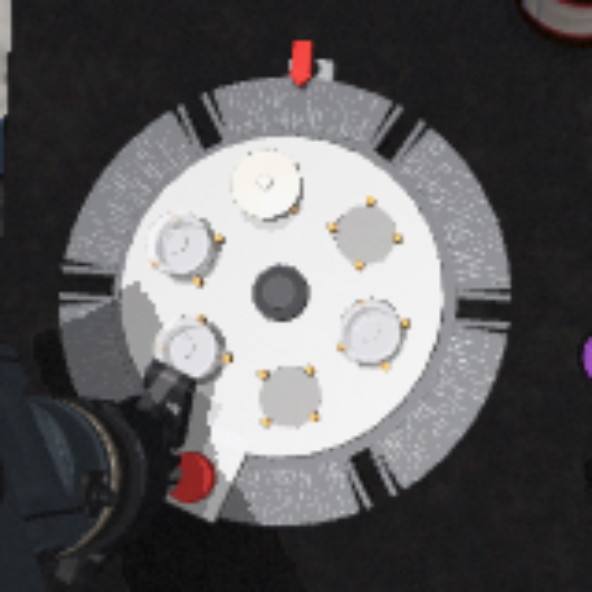

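About 50° now, all vessels in place. I'll slow down for the last 10°.

>>> {"op": "apply_moves", "data": {
  "targets": [
    [[-0.2,0.4,0.1],0,-1],
    [[-0.05,0.4,0.1],0.2,-1],
    [[0,0.3,0.0],0.3,-1],
    [[0,0.3,0.0],0.3,-1],
    [[0,0.3,0],0.3,-1]
  ]
}}

```text
time: 6.77
position: [0.4637, 0.2917, 0.083]
eef_rot: [[0.011, 0.525, 0.851], [-0.058, 0.85, -0.523], [-0.998, -0.043, 0.04]]
ft_force: [-0.8, -2.8, -0.3]
opening: 0.0004
```

```bash
python3 - <<'E'
from h import *
goto(60,.013,.120,.084)
E
```

```text
t 6.77 p [0.4637 0.2917 0.083 ] y az 58.3 z az -31.6 x [ 0.011 -0.058 -0.998] F [-0.8 -2.8 -0.3] open 0.0004 q [ 27.   9.  -5.  77.  -3. 149.] polar r 0.1228 ang 144.1
target [0.4692 0.2953 0.084 ] shift cm [-0.12  0.59  0.28] turn units 0.2
```

Pushing load is about 2 N and the finger is some 6 mm short of where the lock should stop it. Continuing in small steps.

>>> {"op": "apply_moves", "data": {
  "targets": [
    [[0,0.3,0.1],0.1,-1],
    [[0,0.3,0.0],0.1,-1],
    [[0,0,0],0,-1]
  ]
}}

```text
time: 7.02
position: [0.4684, 0.2977, 0.083]
eef_rot: [[0.011, 0.54, 0.841], [-0.056, 0.84, -0.539], [-0.998, -0.041, 0.04]]
ft_force: [-0.5, -0.2, -0.6]
opening: 0.0
```

```bash
python3 - <<'E'
from h import *
im=imaging.snapshot("top"); cv2.imwrite("pics/top6.png",cv2.resize(im[130:290,115:275,::-1],None,fx=3.7,fy=3.7))
im=imaging.snapshot("scene"); cv2.imwrite("pics/scene6.png",cv2.resize(im[130:250,130:290,::-1],None,fx=4.5,fy=4.5))
goto(60,.013,.120,.084)
E
```

```text
t 7.12 p [0.4682 0.2974 0.083 ] y az 57.3 z az -32.6 x [ 0.011 -0.056 -0.998] F [ 0.  -0.2 -0.5] open -0.0 q [ 27.   9.  -4.  77.  -3. 150.] polar r 0.1228 ang 140.7
target [0.4692 0.2953 0.084 ] shift cm [-0.09 -0.12  0.2 ] turn units -0.01
```

View pics/top6.png

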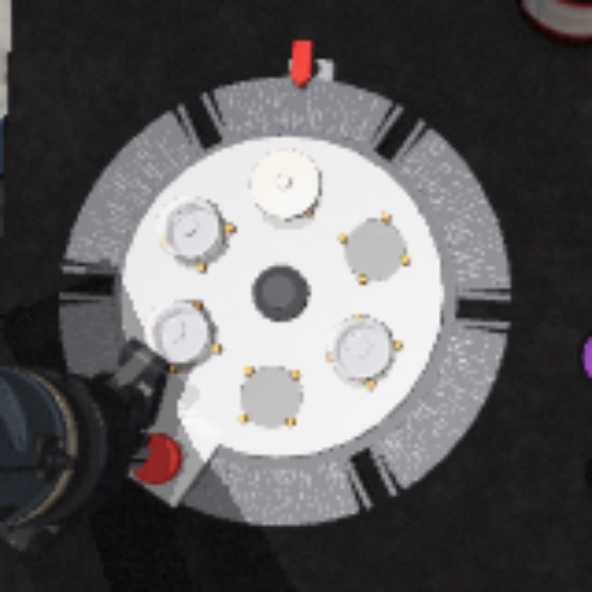

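View pics/scene6.png

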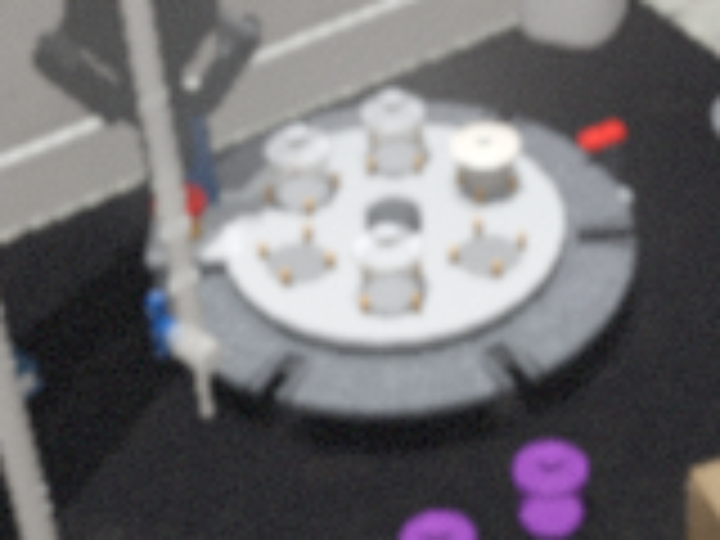

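```bash
python3 - <<'E'
from h import *
def a(p,z):
    P=onz("top",(115+p[0]/3.7,130+p[1]/3.7),z)[:2]-C; return np.degrees(np.arctan2(P[1],P[0])),np.hypot(*P)
for s,e,z in [((290,192),(375,248),.05),((367,350),(271,397),.05),((190,228),(285,182),.089),((364,473),(157,459),.073)]:
    A,B=a(s,z),a(e,z); print((A[0]-B[0])%360,A[1],B[1])
E
```

```text
60.0989266532356 0.061762805567208055 0.06308380427176327
60.494365404820826 0.06325414341601263 0.0629058821062087
61.688459900263794 0.058316293966303036 0.061008108820875616
60.186660644824826 0.12060561216363387 0.11973344914472456
```

The turn measures about 60°. A gentle extra push will show whether the tooth stops it.

>>> {"op": "apply_moves", "data": {
  "targets": [
    [[0,0.25,0.0],0,-1],
    [[0,0.25,0],0,-1]
  ]
}}

```text
time: 7.28
position: [0.4686, 0.298, 0.083]
eef_rot: [[0.007, 0.54, 0.841], [-0.065, 0.84, -0.539], [-0.998, -0.051, 0.041]]
ft_force: [-6.7, -8.0, 6.2]
opening: 0.0001
```

```bash
python3 - <<'E'
from h import *
goto(60,.013,.120,.084)
E
```

```text
t 7.28 p [0.4686 0.298  0.083 ] y az 57.3 z az -32.6 x [ 0.007 -0.065 -0.998] F [-6.7 -8.   6.2] open 0.0001 q [ 28.  10.  -3.  78.  -3. 150.] polar r 0.1228 ang 140.4
target [0.4692 0.2953 0.084 ] shift cm [-0.08 -0.2   0.2 ] turn units -0.02
```

It is locked: the finger didn't advance under 10 N. I'll back off from the plate, then lift straight up and away.

>>> {"op": "apply_moves", "data": {
  "targets": [
    [[-0.2,-0.4,0],0,-1],
    [[-0.5,-0.3,0],0,-1],
    [[-2,0,0],0,-1],
    [[-3,0,0],0,-1],
    [[-3.5,0,0],0,-1],
    [[-3.5,0,0],0,-1],
    [[0,0,-3.5],0,-1],
    [[0,0,-3.5],0,-1],
    [[0,0,-3.5],0,-1],
    [[0,2,-3],0,-1],
    [[0,3,-2],0,-1],
    [[0,3,0],0,-1],
    [[0,3,0],0,-1],
    [[0,3,0],0,-1],
    [[0,0,0],0,-1]
  ]
}}

```text
time: 8.53
position: [0.4072, 0.5153, 0.2121]
eef_rot: [[0.018, 0.541, 0.841], [-0.039, 0.841, -0.54], [-0.999, -0.023, 0.036]]
ft_force: [-0.1, 0.4, -1.9]
opening: -0.0
```

```bash
python3 - <<'E'
from h import *
st()
B={}
for n in ["top","scene"]:
    im=imaging.snapshot(n); cv2.imwrite(f"pics/{n}7.png",im[:,:,::-1])
    B[n]=[(b[0].tolist(),b[1].tolist()) for b in blobs(im,'red')[0]]; print(n,B[n])
im=cv2.imread("pics/top7.png"); cv2.imwrite("pics/top7c.png",cv2.resize(im[130:290,115:275],None,fx=3.7,fy=3.7))
im=cv2.imread("pics/scene7.png"); cv2.imwrite("pics/scene7c.png",cv2.resize(im[130:250,130:290],None,fx=4.5,fy=4.5))
E
```

```text
t 8.53 p [0.4072 0.5153 0.2121] y az 57.3 z az -32.7 x [ 0.018 -0.039 -0.999] F [-0.1  0.4 -1.9] open -0.0 q [ 47.  25.  29.  96.  -2. 170.] polar r 0.3343 ang 117.8
top [([196.0, 146.1], [194, 141, 6, 12, 57]), ([156.8, 253.7], [150, 247, 14, 14, 142])]
scene [([263.5, 159.5], [259, 157, 10, 6, 44]), ([172.9, 173.7], [172, 171, 3, 6, 15])]
```

View pics/top7.png

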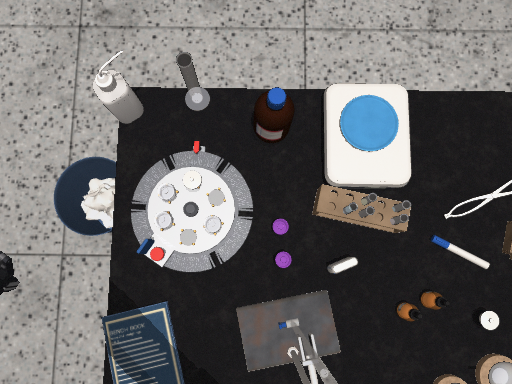

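View pics/scene7c.png

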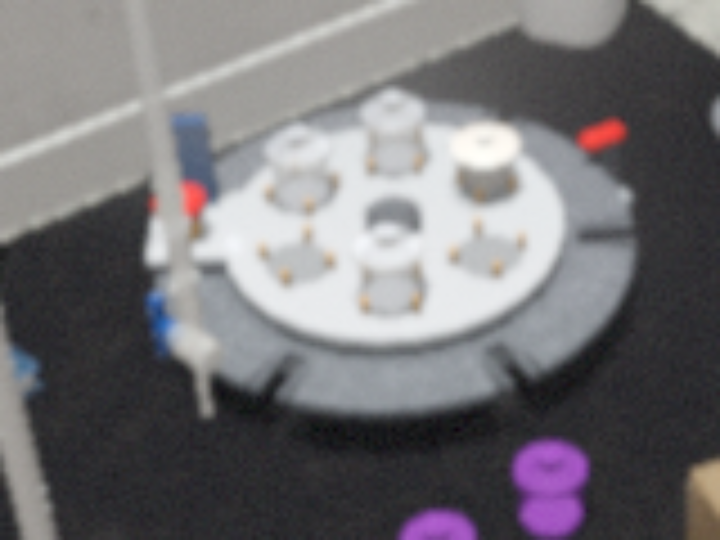

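```bash
python3 - <<'E'
from h import *
p0=onz("top",(213.2,257.5),.074); 
s=cv2.imread("pics/scene7.png")[:,:,::-1].copy(); s0=cv2.imread("pics/scene0.png")[:,:,::-1].copy()
def edge(im,x0,x1,y0,y1):
    R=im[:,:,0].astype(int)-im[:,:,1]; m=R>60; ys,xs=np.where(m[y0:y1,x0:x1]); return ys.min()+y0,ys.max()+y0,xs.min()+x0,xs.max()+x0
print('obs start',edge(s0,180,205,190,215),'obs end',edge(s,160,182,165,182))
th=np.linspace(0,2*np.pi,60)
for z in (.076,.070):
    out=[]
    for px in [(213.2,257.5),(156.8,253.7)]:
        p=onz("top",px,z); d=p[:2]-C
        rim=np.c_[p[0]+.015*np.cos(th),p[1]+.015*np.sin(th),np.full(60,z)]; low=rim-[0,0,.01]
        q=proj("scene",np.r_[rim,low]); out.append((np.degrees(np.arctan2(d[1],d[0])).round(2),q.min(0).round(1),q.max(0).round(1)))
    print(z,out)
E
```

```text
obs start (np.int64(197), np.int64(206), np.int64(185), np.int64(196)) obs end (np.int64(170), np.int64(177), np.int64(163), np.int64(175))
0.076 [(np.float64(-152.58), array([184.8, 196. ]), array([197.8, 207.5])), (np.float64(146.66), array([163.3, 170.3]), array([175.7, 180.7]))]
0.07 [(np.float64(-152.79), array([185. , 197.8]), array([197.9, 209.2])), (np.float64(146.13), array([163.4, 171.9]), array([175.7, 182.3]))]
```

The cap's upper rim is at row 170, which matches the fully out height (predicted 170.3, against 171.9 if it were 6 mm low). The turn measures about 60.8°, within one notch plus play. Handing in.

```bash
python3 - <<'E'
from h import *
st(); print(order.close_job())
E
```

```text
t 8.63 p [0.4054 0.512  0.2151] y az 57.2 z az -32.7 x [ 0.018 -0.04  -0.999] F [ 0.4 -0.2  0.3] open -0.0 q [ 47.  24.  29.  96.  -2. 170.] polar r 0.3322 ang 118.3
the job is handed in; nothing more can be done
None
```

The crucible is now at the red pointer, with the table locked in the next notch and the plunger sprung out. The job was handed in at 8.6 s.

With the gripper shut, I pressed the cap down about 8 mm and pushed the blue plate clockwise with the fingertips. I let the plunger go at about 15° and pushed on the plate alone until the tooth caught. Then I backed off and moved clear.

Last checks:
- **Turn:** the wells and cap measured 60–61°. The crucible's lid alone read 61.7°, which is consistent with hand-read pixels and the crucible sitting loose in its well.
- **Lock:** an extra push of about 10 N did not move the table on.
- **Plunger:** the cap's rim in the scene picture matches the fully out height and not 6 mm low, though the burette hides part of it.
- **Surroundings:** the crucible and all three bottles stand in their wells, nothing else on the bench appears moved, and the robot touches nothing.

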